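# Switch on and zero the bench scale under the empty dish

## Task

Two identical scales stand on the jeweller's bench: set the one whose white dish is empty, ready for weighing. With your fingertips press its long bar key lightly to switch it on and let it come up again, then press its round key lightly and keep it down for at least a second to zero it, and withdraw. Grasp nothing, leave the square key, the pans, dishes and rings and the other scale untouched, and move nothing else on the bench.

Things in the scene. Friction and masses are not known exactly. Their poses are not given: they have to be found in the camera images.
- scale_a: the scale whose dish is empty: the one to set. White, fixed, 190 mm deep (x) by 160 wide (y), deck 32 mm above the table. Origin: centre of its underside. x points away from the robot (yaw within 0.5 rad), y left, z up. Black keys 10 mm proud of the deck at x = -70 mm: bar at y = +47 (left, seen from the robot), square at 0, round at -47. Pan behind, centred at x = +40 mm
- pan_a: round steel pan of that scale, 96 mm across and fixed; origin at the centre of its top face, 42 mm above the table, 40 mm behind the scale's centre (scale x = +40 mm)
- dish_a: round white weighing dish standing loose on that pan, 84 mm across the rim, 16 mm high (rim 58 mm above the table); origin: centre of its underside; it is empty
- power_a_top (a point): centre of the top face of the long bar key, 12 mm (scale x) by 34 mm (scale y), on scale_a (scale x = -70 mm, y = +47 mm, 42 mm above the table when up; the point sinks with the key)
- power_a (a joint): how far the long bar key, 12 mm (scale x) by 34 mm (scale y) of scale_a is down, m: 0 up, 0.006 fully down. It springs back: 1.5 N starts it, 5 N holds it fully down; its top then still stands 4 mm above the deck
- unit_a_top (a point): centre of the top face of the square units key, 17 x 17 mm, on scale_a (scale x = -70 mm, y = 0 mm, 42 mm above the table when up; the point sinks with the key)
- unit_a (a joint): how far the square units key, 17 x 17 mm of scale_a is down, m: 0 up, 0.006 fully down. It springs back: 1.5 N starts it, 5 N holds it fully down; its top then still stands 4 mm above the deck
- zero_a_top (a point): centre of the top face of the round zero key, 19 mm across, on scale_a (scale x = -70 mm, y = -47 mm, 42 mm above the table when up; the point sinks with the key)
- zero_a (a joint): how far the round zero key, 19 mm across of scale_a is down, m: 0 up, 0.006 fully down. It springs back: 1.5 N starts it, 5 N holds it fully down; its top then still stands 4 mm above the deck
- scale_b: the other, identical scale, whose dish holds two rings: leave alone. White, fixed, 190 mm deep (x) by 160 wide (y), deck 32 mm above the table. Origin: centre of its underside. x points away from the robot (yaw within 0.5 rad), y left, z up. Black keys 10 mm proud of the deck at x = -70 mm: bar at y = +47 (left, seen from the robot), square at 0, round at -47. Pan behind, centred at x = +40 mm
- pan_b: round steel pan of that scale, 96 mm across and fixed; origin at the centre of its top face, 42 mm above the table, 40 mm behind the scale's centre (scale x = +40 mm)
- dish_b: round white weighing dish standing loose on that pan, 84 mm across the rim, 16 mm high (rim 58 mm above the table); origin: centre of its underside; two brass rings lie in it
- power_b (a joint): how far the long bar key, 12 mm (scale x) by 34 mm (scale y) of scale_b is down, m: 0 up, 0.006 fully down. It springs back: 1.5 N starts it, 5 N holds it fully down; its top then still stands 4 mm above the deck
- unit_b (a joint): how far the square units key, 17 x 17 mm of scale_b is down, m: 0 up, 0.006 fully down. It springs back: 1.5 N starts it, 5 N holds it fully down; its top then still stands 4 mm above the deck
- zero_b (a joint): how far the round zero key, 19 mm across of scale_b is down, m: 0 up, 0.006 fully down. It springs back: 1.5 N starts it, 5 N holds it fully down; its top then still stands 4 mm above the deck
- ring0: loose brass finger ring lying flat in dish_b, 26 mm across, 8 mm high; origin: centre of its underside
- ring1: loose brass finger ring lying flat in dish_b, 26 mm across, 8 mm high; origin: centre of its underside
- block: loose steel bench block, 44 x 44 x 20 mm, on the table between the two scales; origin: centre of its underside
- pliers: loose pliers with black grips, 125 mm long, 14 mm high, lying flat on the table in front of the left-hand scale; origin: under the rivet
- jar: loose glass jar, 72 mm across, with files and brushes standing in it up to 175 mm above the table, right of the scales; origin: centre of its underside
- pot: loose white lidded pot, 64 mm across, 60 mm high, left and behind; origin: centre of its underside
- hammer: loose hammer, 220 mm long, lying on the table left of the scales; origin on the table under it
- mandrel: loose upright ring mandrel, 200 mm tall, on a round wooden foot 80 mm across, right and behind; origin: centre of its underside
Mind the look-alikes: they are no part of the job. What is shaped like the dish_b but orange or pink is not meant.

How it is judged:
On the way, in this order (a step that is already met when the one before it is completed fails the run):
1. the long bar key of the scale with the empty dish is pressed down (at least 3.5 mm) (value of joint power_a above 0.0035 m and value of joint zero_a below 0.0025 m), for 0.05 s.
2. with the bar key up again, the round key of that scale is held down (at least 3.5 mm) for a second (value of joint zero_a above 0.0035 m and value of joint power_a below 0.0015 m), for 0.95 s.
At the end, for the whole second after the job is handed in: All six keys are up (within 1.5 mm), both dishes and the two rings are at rest within 8 mm of where they stood, and every other loose thing within 15 mm of its place (value of joint each of power_a, unit_a, zero_a, power_b, unit_b, zero_b below 0.0015 m and distance of each of dish_a, dish_b, ring0, ring1 from where it was at the start of the episode below 0.008 m and distance of each of block, pliers, jar, pot, hammer, mandrel from where it was at the start of the episode below 0.015 m and linear speed of each of dish_a, dish_b, ring0, ring1 below 0.02 m/s); the robot touches nothing.
It fails at once if the square key of the scale with the empty dish is pressed (more than 2.5 mm) (value of joint unit_a above 0.0025 m).
It fails at once if the scale with the rings is touched (more than 1 N) (contact force between any of the fingers, the arm and scale_b above 1 N).
It fails at once if a dish, a ring or the pan is touched (more than 0.5 N) (contact force between any of the fingers, the arm and dish_a above 0.5 N or contact force between any of the fingers, the arm and dish_b above 0.5 N or contact force between any of the fingers, the arm and ring0 above 0.5 N or contact force between any of the fingers, the arm and ring1 above 0.5 N or contact force between any of the fingers, the arm and pan_a above 0.5 N or contact force between any of the fingers, the arm and pan_b above 0.5 N).
It fails at once if the keys or the scale are pushed roughly (more than 20 N) (contact force between any of the fingers, the arm and scale_a above 20 N).
It fails at once if a dish or a ring is shifted or lifted (more than 8 mm), or another loose thing on the bench is (more than 15 mm) (distance of any of dish_a, dish_b, ring0, ring1 from where it was at the start of the episode above 0.008 m or distance of any of block, pliers, jar, pot, hammer, mandrel from where it was at the start of the episode above 0.015 m).
It also fails if it takes over 42 s, if anything falls off the work surface, if the arm or the gripper's body presses on something with over 40 N, if the wrist force passes 120 N, or if a joint passes its speed limit or range.

## Robot

A 6-joint arm with a two-finger parallel gripper is mounted at the origin on the work surface. World frame = base frame: x ahead of the robot, y to its left, z up, the work surface at z = 0. Lengths are in m, angles in rad, forces in N, time in s.
With the tool pointing down it reaches from about 0.275 to 0.825 m from the base axis. Payload 4.9 kg.
Tool frame: the origin (TCP) lies midway between the tips of the shut fingers; the grasp point (between the pads) lies 19 mm behind it (manip.grip_point_offset is the z of the grasp point in the tool frame, in m); z points along the fingers, y is the line along which they close (so a half turn about z gives the same grasp; the last joint's range is limited). The gripper opens to 85 mm and grips with 20 to 120 N. Pads are 22 mm wide; open, the fingers measure 114 mm over their backs; the gripper's body (76 mm by 85 mm) begins 54 mm behind the grasp point. The pads swing forward as they close: fully open they stand 13 mm farther back than shut.
Start: joints at [1.146, 0.326, -0.193, 1.052, 0, 1.437], TCP at [0.158, 0.527, 0.231] pointing down, gripper open.
Joint ranges: [-2.65, 2.65], [-0.97, 1.79], [-1.3, 1.35], [-1.93, 2.1], [-1.47, 1.37], [-3.14, 3.14]. Speed limits (rad/s): [2.57, 2.57, 3.14, 3.14, 3.14, 3.14].

## Interface

Orientations are given as a unit quaternion [w, x, y, z].
In Python, from cell import manip gives the robot as it stands.
- The arm moves only by the shell command python3 -m crank 'ROWS' [FORCE]. ROWS is JSON, a list that holds one entry, the list of rows, each a list of 7 numbers: the shift along the tool's x, y, z in m, then the turn, a rotation vector about the tool's x, y, z in rad, then the opening, from 0 (shut) to 1 (fully open). In form: [[[tx, ty, tz, wx, wy, wz, claw], ...]]. A call has 1 to 20 rows; each row shifts and turns the commanded pose from where the row before left it, along the tool's axes as they then stand; what a row does not reach is not made up. A row lasts 1/12 s, in which the tool goes at most 41.7 mm and 7.16 degrees, less where a joint would pass 70% of its speed; a pose out of reach is approached as far as the arm can. A call is refused whole if a number of a shift passes 0.0417 or a number of a turn 0.125, either way. A call with a gripper value outside its range is refused whole. The fingers move at their own pace and stop on an object; FORCE is the grip in N (left out, the last holds). Time passes only in rows, so rows that do not move let the fingers close. It gives the time, the measured TCP pose, the force, the opening and the grip force at its end, in the units of the state.
- manip.read_state(): the state, without advancing time (a new reading comes with each control period).
- manip.camera(name): name is "scene" or "top" or "wrist"; returns (picture, depth): 400x640x3 uint8, red, green, blue; 400x640 float32, m along the optical axis (not along the pixel's ray), 0 where there is no reading.
- manip.camera_params(name): a dict with "camera_matrix" (3x3 intrinsics, pixels), "rvec" (rotation vector, rad) and "tvec" (3), from world to camera coordinates, as OpenCV has them. Camera axes: x right, y down, z forward; pixel columns grow to the right and rows downward; lengths in m; the calibration is good to about 2 mm. A picture is of the moment at which its call begins: read the wrist's pose just before it. camera_params takes no time and is no camera call; for the wrist camera it gives the pose at the moment of the call.
- manip.sign_off(): hands the job in; it is judged then, once.
The state is a dict: "time_s": time; "q": joint angles; "qd": joint speeds; "joint_torque": joint torques, N m; "tcp_pos": TCP position; "ee_rot": TCP orientation; "ft_force": force on the tool from outside, world axes, zero at the start; "wrist_torque": the same for the moment, N m; "width": finger opening in m; "grip_force": force on a finger pad.
Only numpy, scipy, OpenCV 4.12 (cv2) and the standard library are available. Lean on these libraries where they do the work, as an engineer would, in place of code of your own. Each camera call takes 0.05 s, during which the arm holds its last target. There are 200 camera calls.

## Working session

There is one attempt and no reset: what is moved stays moved. The work goes in short steps, Python scripts to look and compute and a shell command to move; the robot and the scene stay as the last step left them, time stands still between calls to the robot, and variables do not carry over. Pictures are saved under pics/ and viewed, at most 10 in all, crops included, and the job is handed in when it is done.

```bash
mkdir -p pics; python3 - <<'E'
from cell import manip
import cv2,numpy as np
s=manip.read_state();print(s)
for n in("top","scene"):
    p,d=manip.camera(n);np.savez(n,p=p,d=d);cv2.imwrite(f"pics/{n}.png",p[:,:,::-1]);print(manip.camera_params(n))
E
```

```text
{'time_s': 0.0, 'q': array([ 1.14580477e+00,  3.26928067e-01, -1.93609765e-01,  1.05198898e+00,
       -2.92859060e-05,  1.43658431e+00]), 'qd': array([ 0.00144866,  0.00010601,  0.00059457, -0.00031302,  0.00058119,
       -0.00116779]), 'joint_torque': array([-3.36309076e-04, -4.43403375e+01,  2.62441295e+01,  1.55687181e-02,
       -1.48354870e-04,  2.43315469e-06]), 'tcp_pos': array([0.15744242, 0.5263665 , 0.23050062]), 'ee_rot': array([-2.24709975e-04,  1.44878033e-01,  9.89449143e-01, -8.35684901e-04]), 'ft_force': array([ 0.21059292, -1.09600283, -0.440505  ]), 'wrist_torque': array([ 0.03578078, -0.00416413, -0.07105203]), 'grip_force': 0.0, 'width': 0.08528154266876269}
{'camera_matrix': array([[377.87886273,   0.        , 316.69388808],
       [  0.        , 377.87886273, 201.94226531],
       [  0.        ,   0.        ,   1.        ]]), 'rvec': array([ 2.14747789, -2.19491553,  0.14236285]), 'tvec': array([0.03125746, 0.54254374, 1.09813165])}
{'camera_matrix': array([[475.57341736,   0.        , 319.21855777],
       [  0.        , 475.57341736, 199.33449498],
       [  0.        ,   0.        ,   1.        ]]), 'rvec': array([ 0.75937361,  2.58515012, -1.134934  ]), 'tvec': array([ 0.44891733, -0.16455528,  1.66881544])}
```

View pics/top.png

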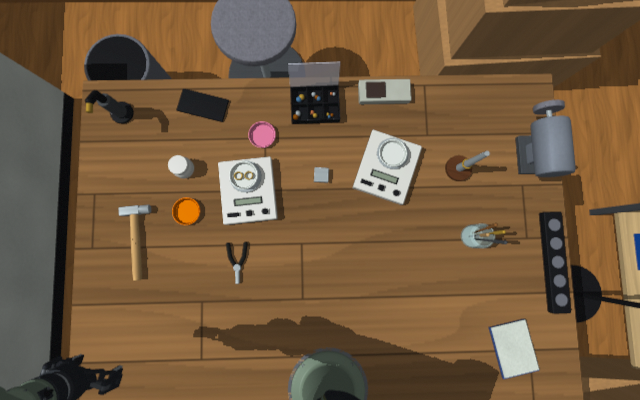

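View pics/scene.png

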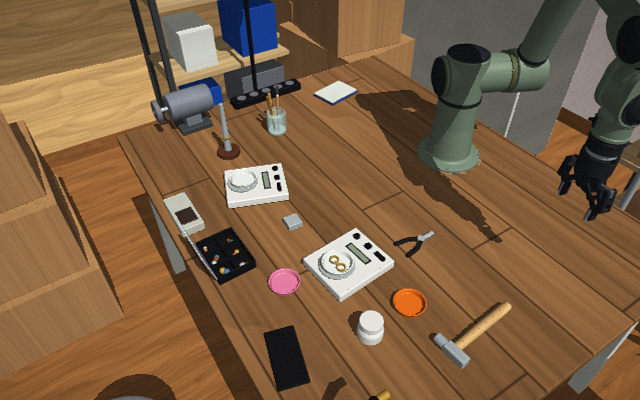

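The top view shows the empty dish on the right-hand scale, centred near (388,167), with keys near (367,182), (382,187) and (397,193). The left-hand scale holds the two rings. I'll enlarge the right-hand one.

```bash
python3 - <<'E'
import numpy as np,cv2
p=np.load("top.npz")["p"]
cv2.imwrite("pics/c.png",cv2.resize(p[125:210,345:430,::-1],None,fx=7,fy=7,interpolation=cv2.INTER_CUBIC)[:595])
E
```

```text
(no output)
```

View pics/c.png

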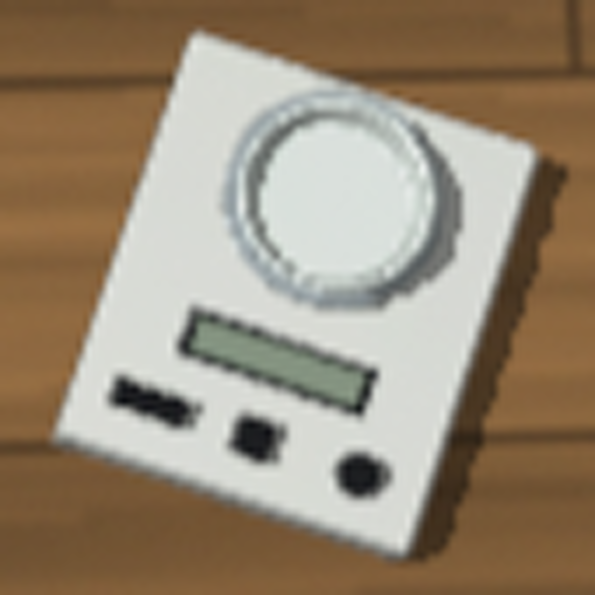

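```bash
cat > h.py <<'E'
from cell import manip
import numpy as np,cv2
from scipy.spatial.transform import Rotation as R
def unproj(cp,uv,z):
    K=cp["camera_matrix"];Rm=cv2.Rodrigues(cp["rvec"])[0];t=np.ravel(cp["tvec"])
    c=-Rm.T@t; r=Rm.T@np.linalg.inv(K)@np.r_[uv,1.]
    return c+r*(z-c[2])/r[2]
def tool():
    s=manip.read_state();q=s["ee_rot"]
    return s,np.array(s["tcp_pos"]),R.from_quat(np.r_[q[1:],q[0]])
def fit(P,W):  # planar fit scale->world
    P=np.array(P);W=np.array(W)[:,:2];a=P-P.mean(0);b=W-W.mean(0)
    yaw=np.arctan2((a[:,0]*b[:,1]-a[:,1]*b[:,0]).sum(),(a*b).sum())
    M=np.array([[np.cos(yaw),-np.sin(yaw)],[np.sin(yaw),np.cos(yaw)]])
    o=W.mean(0)-M@P.mean(0);res=(P@M.T+o-W)*1e3
    return yaw,o,M,res
E
python3 - <<'E'
from h import *
cp=manip.camera_params("top")
px=[(196,32,.032),(540,150,.032),(58,437,.032),(408,556,.032),(153,400,.042),(257,438,.042),(361,475,.042)]
P=[(.095,.08),(.095,-.08),(-.095,.08),(-.095,-.08),(-.07,.047),(-.07,0),(-.07,-.047)]
W=[unproj(cp,((u+.5)/7-.5+345,(v+.5)/7-.5+125),z) for u,v,z in px]
yaw,o,M,res=fit(P,W);print(yaw,o,res.round(1))
for y in(.047,-.047):print(M@[-.07,y]+o)
s,p,r=tool();print(p,r.as_matrix().round(3))
E
```

```text
-0.3573772155360815 [ 0.64741202 -0.19773588] [[ 1.1  0.5]
 [ 0.6 -1.3]
 [ 0.6  0.6]
 [-0.9 -1.2]
 [-1.1  0.8]
 [-0.3  0.5]
 [ 0.1  0.1]]
[ 0.59827625 -0.12921817]
[ 0.56539332 -0.21727901]
[0.15743762 0.52644146 0.23057798] [[-0.958  0.287 -0.001]
 [ 0.287  0.958 -0.001]
 [ 0.    -0.002 -1.   ]]
```

```bash
python3 -m crank '[[[-0.01,-0.008,0,0,0,0.033,0],[-0.02,-0.016,0,0,0,0.033,0],[-0.03,-0.025,0,0,0,0,0],[-0.03,-0.025,0,0,0,0,0],[-0.03,-0.025,0,0,0,0,0],[-0.03,-0.025,0,0,0,0,0],[-0.03,-0.025,0,0,0,0,0],[-0.03,-0.025,0,0,0,0,0],[-0.03,-0.025,0,0,0,0,0],[-0.03,-0.025,0,0,0,0,0],[-0.03,-0.025,0,0,0,0,0],[-0.03,-0.025,0,0,0,0,0],[-0.03,-0.025,0,0,0,0,0],[-0.03,-0.025,0,0,0,0,0],[-0.03,-0.025,0,0,0,0,0],[-0.03,-0.025,0,0,0,0,0],[-0.03,-0.025,0,0,0,0,0],[-0.03,-0.025,0,0,0,0,0],[-0.02,-0.016,0,0,0,0,0],[-0.01,-0.008,0,0,0,0,0]]]'
cat > rel.py <<'E'
from h import *
import sys
s,p,r=tool();print(s["time_s"],p.round(4),r.as_matrix().round(3).tolist(),s["ft_force"].round(2),s["width"],s["q"].round(2))
t=np.array([float(v) for v in sys.argv[1:4]]);print("tool shift",r.inv().apply(t-p).round(4))
yaw=float(sys.argv[4]) if len(sys.argv)>4 else -.357
T=np.array([[-np.cos(yaw),-np.sin(yaw),0],[-np.sin(yaw),np.cos(yaw),0],[0,0,-1]])
print("turn",(r.inv()*R.from_matrix(T)).as_rotvec().round(4))
E
python3 rel.py .5983 -.1292 .16
```

```text
time_s: 1.77
tcp_pos: [0.5095, -0.0842, 0.2309]
ee_rot: [0.0, 0.18, 0.984, -0.0]
ft_force: [-0.0, 0.3, -0.8]
width: 0.0001
grip_force: 0.0
1.7667 [ 0.5095 -0.0842  0.2309] [[-0.935, 0.354, 0.0], [0.354, 0.935, -0.001], [-0.001, -0.001, -1.0]] [-0.04  0.32 -0.8 ] 8.784430493308789e-05 [-0.31  0.26 -0.28  1.03 -0.    0.06]
tool shift [-0.099  -0.0106  0.071 ]
turn [-0.0009  0.0006 -0.0047]
```

```bash
python3 -m crank '[[[-0.015,-0.002,0.01,0,0,0,0],[-0.025,-0.003,0.016,0,0,0,0],[-0.025,-0.003,0.02,0,0,0,0],[-0.019,-0.002,0.015,0,0,0,0],[-0.015,-0.001,0.01,0,0,-0.005,0],[0,0,0,0,0,0,0],[0,0,0,0,0,0,0]]]'
python3 rel.py .5983 -.1292 .08
python3 - <<'E'
from h import *
import pickle
cp=manip.camera_params("wrist");p,d=manip.camera("wrist");pickle.dump((cp,p,d),open("w1.pkl","wb"))
cv2.imwrite("pics/w1.png",p[:,:,::-1])
E
```

```text
time_s: 2.35
tcp_pos: [0.5964, -0.1251, 0.1592]
ee_rot: [-0.001, 0.175, 0.985, 0.0]
ft_force: [0.1, 0.1, -0.5]
width: 0.0002
grip_force: 0.0
2.35 [ 0.5964 -0.1251  0.1592] [[-0.939, 0.345, -0.003], [0.345, 0.939, 0.001], [0.003, 0.0, -1.0]] [ 0.06  0.12 -0.52] 0.00017705406605457398 [-0.33  0.49 -0.13  0.95  0.    0.02]
tool shift [-0.0035 -0.0032  0.0792]
turn [-0.     -0.003   0.0046]
```

View pics/w1.png

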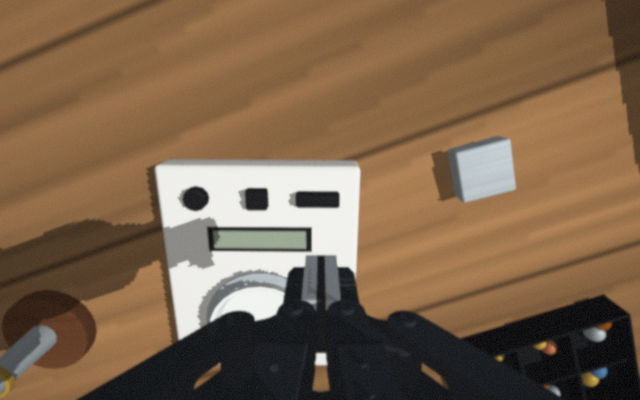

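The wrist view shows the keys of the target scale: round at (196,198), square at (257,198) and bar at (318,199). The front deck corners are at (157,166) and (358,167), and the fingertips at (321,258).

```bash
python3 - <<'E'
from h import *
import pickle
cp,p,d=pickle.load(open("w1.pkl","rb"))
m=(p.max(2)<60).astype(np.uint8);m[:185]=0;m[215:]=0;m[:,:165]=0;m[:,350:]=0
n,l,st,c=cv2.connectedComponentsWithStats(m)
k=[tuple(c[i]) for i in range(1,n) if st[i,4]>100];k.sort();print(k,[st[i].tolist() for i in range(1,n)])
P=[(-.07,-.047),(-.07,0),(-.07,.047)]
W=[unproj(cp,u,.040) for u in k];print(np.round(W,4))
yaw,o,M,res=fit(P,W);print(yaw,o,res.round(1))
cv2.imwrite("pics/w1c.png",cv2.resize(p[180:220,165:350,::-1],None,fx=4,fy=4,interpolation=cv2.INTER_CUBIC))
E
```

```text
[(np.float64(195.12807881773398), np.float64(198.11822660098522)), (np.float64(256.02457002457004), np.float64(198.48157248157247)), (np.float64(316.78308823529414), np.float64(199.03492647058823))] [[183, 188, 25, 22, 406], [246, 189, 21, 20, 407], [296, 193, 42, 14, 544]]
[[ 0.5651 -0.2148  0.04  ]
 [ 0.5814 -0.1713  0.04  ]
 [ 0.5978 -0.128   0.04  ]]
-0.36077186808982764 [ 0.64691181 -0.19607219] [[-0.2 -0.6]
 [ 0.  -0. ]
 [ 0.2  0.6]]
```

View pics/w1c.png

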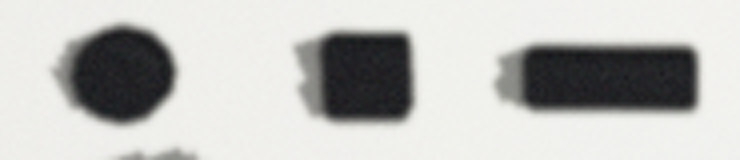

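The crop shows clean outlines of the round, square and bar keys, with a faint shadow to the left of each. Both views agree within 2 mm, so I'll come down to just above the bar key.

```bash
python3 -m crank '[[[-0.001,-0.001,0.01,0,0,0,0],[-0.001,-0.001,0.02,0,0,0,0],[-0.001,-0.0005,0.025,0,0,0,0],[0,0,0.025,0,0,0,0],[0,0,0.015,0,0,0,0],[0,0,0.008,0,0,0,0],[0,0,0,0,0,0,0],[0,0,0,0,0,0,0]]]'
python3 rel.py .598 -.1285 .048 -.36
```

```text
time_s: 3.07
tcp_pos: [0.5994, -0.1287, 0.0579]
ee_rot: [0.0, 0.175, 0.985, -0.0]
ft_force: [-0.5, -0.0, 0.3]
width: 0.0003
grip_force: 0.0
3.0667 [ 0.5994 -0.1287  0.0579] [[-0.939, 0.344, 0.0], [0.344, 0.939, -0.0], [-0.0, -0.0, -1.0]] [-0.5  -0.04  0.27] 0.00025420459820548873 [-0.33  0.6  -0.24  0.74 -0.    0.02]
tool shift [ 0.0014 -0.0003  0.0099]
turn [-0.      0.0004  0.0083]
```

```bash
python3 -m crank '[[[0.001,0,0.005,0,0,0,0],[0,0,0.005,0,0,0,0],[0,0,0.003,0,0,0,0],[0,0,0.003,0,0,0,0],[0,0,0.002,0,0,0,0],[0,0,0,0,0,0,0],[0,0,0,0,0,0,0]]]'
```

```text
time_s: 3.65
tcp_pos: [0.5988, -0.1286, 0.0396]
ee_rot: [0.0, 0.175, 0.985, -0.0]
ft_force: [-1.4, -0.1, 1.1]
width: 0.0
grip_force: 1.4
```

```bash
python3 -m crank '[[[0,0,0.001,0,0,0,0],[0,0,0.001,0,0,0,0],[0,0,0,0,0,0,0],[0,0,0,0,0,0,0]]]'; python3 -m crank '[[[0,0,0.001,0,0,0,0],[0,0,0,0,0,0,0],[0,0,0,0,0,0,0]]]'
```

```text
time_s: 3.98
tcp_pos: [0.5988, -0.1286, 0.0375]
ee_rot: [0.0, 0.175, 0.985, -0.0]
ft_force: [-0.6, -0.4, 4.0]
width: 0.0002
grip_force: 2.0
time_s: 4.23
tcp_pos: [0.5988, -0.1285, 0.0364]
ee_rot: [0.0, 0.175, 0.985, -0.0]
ft_force: [-0.8, 0.2, 4.7]
width: -0.0002
grip_force: 2.3
```

Force 4.7 N at a height of 36.4 mm means the bar key is about 5.6 mm down. I'll lift and move over the round key.

```bash
python3 -m crank '[[[0,0,-0.004,0,0,0,0],[0,0,-0.01,0,0,0,0],[0,0,-0.012,0,0,0,0],[0,0,0,0,0,0,0],[0,-0.01,0,0,0,0,0],[0,-0.02,0,0,0,0,0],[0,-0.03,0,0,0,0,0],[0,-0.02,0,0,0,0,0],[0,-0.01,0,0,0,0,0],[0,0,0,0,0,0,0],[0,0,0,0,0,0,0]]]'
python3 rel.py .5652 -.2163 .043 -.36
python3 - <<'E'
from h import *
cp=manip.camera_params("wrist");p,d=manip.camera("wrist")
cv2.imwrite("pics/w2.png",p[:,:,::-1])
E
```

```text
time_s: 5.15
tcp_pos: [0.5672, -0.2131, 0.062]
ee_rot: [-0.0, 0.176, 0.984, 0.0]
ft_force: [0.1, 0.1, -0.5]
width: -0.0
grip_force: 0.0
5.15 [ 0.5672 -0.2131  0.062 ] [[-0.938, 0.346, -0.0], [0.346, 0.938, 0.001], [0.001, 0.001, -1.0]] [ 0.12  0.08 -0.5 ] -1.9488327497709228e-06 [-0.48  0.58 -0.25  0.74  0.   -0.13]
tool shift [ 0.0007 -0.0037  0.019 ]
turn [ 0.0007 -0.0006  0.0071]
```

View pics/w2.png

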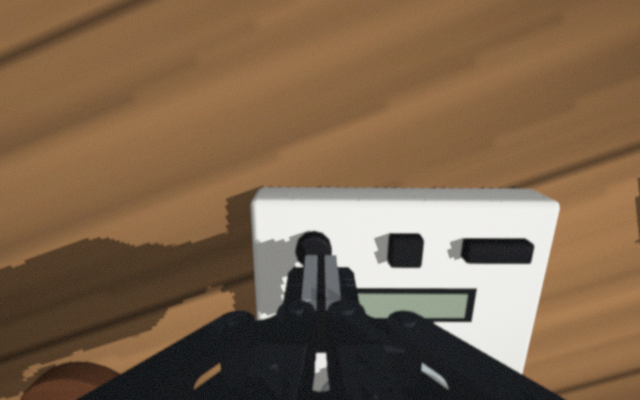

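The round key is at (314,248), just left of the fingertips at (321,258). I'll shift about 3 mm, then press and hold.

```bash
python3 -m crank '[[[0.001,-0.003,0.005,0,0,0,0],[0,0,0.008,0,0,0,0],[0,0,0.004,0,0,0,0],[0,0,0.003,0,0,0,0],[0,0,0.002,0,0,0,0],[0,0,0.002,0,0,0,0],[0,0,0.001,0,0,0,0],[0,0,0,0,0,0,0],[0,0,0,0,0,0,0]]]'
```

```text
time_s: 5.95
tcp_pos: [0.5656, -0.2152, 0.0375]
ee_rot: [0.0, 0.175, 0.985, 0.0]
ft_force: [-0.9, 2.2, 3.3]
width: 0.0
grip_force: 2.0
```

```bash
python3 -m crank '[[[0,0,0.001,0,0,0,0],[0,0,0,0,0,0,0],[0,0,0,0,0,0,0],[0,0,0,0,0,0,0],[0,0,0,0,0,0,0],[0,0,0,0,0,0,0],[0,0,0,0,0,0,0],[0,0,0,0,0,0,0],[0,0,0,0,0,0,0],[0,0,0,0,0,0,0],[0,0,0,0,0,0,0],[0,0,0,0,0,0,0],[0,0,0,0,0,0,0],[0,0,0,0,0,0,0],[0,0,0,0,0,0,0],[0,0,0,0,0,0,0],[0,0,0,0,0,0,0],[0,0,0,0,0,0,0],[0,0,0,0,0,0,0]]]'
```

```text
time_s: 7.53
tcp_pos: [0.5658, -0.2155, 0.0363]
ee_rot: [0.0, 0.175, 0.985, 0.0]
ft_force: [1.0, 4.0, 4.1]
width: 0.0003
grip_force: 2.3
```

```bash
python3 -m crank '[[[0,0,-0.004,0,0,0,0],[0,0,-0.01,0,0,0,0],[0,0,-0.02,0,0,0,0],[0,0,-0.03,0,0,0,0],[0,0,-0.03,0,0,0,0],[0,0,-0.02,0,0,0,0],[0,0,-0.01,0,0,0,0],[0,0,0,0,0,0,0],[0,0,0,0,0,0,0]]]'
python3 - <<'E'
from h import *
p,d=manip.camera("wrist")
cv2.imwrite("pics/w3.png",p[:,:,::-1])
E
```

```text
time_s: 8.28
tcp_pos: [0.5652, -0.2157, 0.16]
ee_rot: [-0.0, 0.175, 0.985, -0.0]
ft_force: [-0.6, -0.8, -0.3]
width: -0.0003
grip_force: 0.0
```

View pics/w3.png

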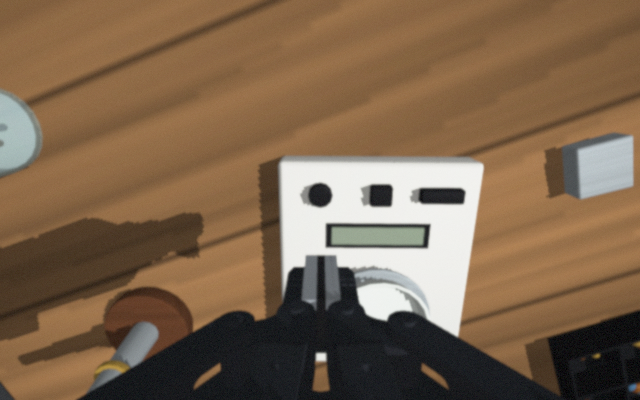

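All three keys (round (319,195), square (380,195), bar (442,195)) are up, the dish is in place, and the fingers are clear. Handing in.

```bash
python3 -c "
from cell import manip
print(manip.sign_off())"
```

```text
the job is handed in; nothing more can be done
None
```

I pressed the bar key about 5.6 mm down and let it come up, held the round key down for about 1.5 s, then withdrew and handed the job in; the last picture shows that scale's keys up and its dish in place, but no verdict came back.

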